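Pack the valve cap kit in stacking order

ROBOT

A 6-joint arm with a two-finger parallel gripper is mounted at the origin on the work surface. World frame = base frame: x ahead of the robot, y to its left, z up, the work surface at z = 0. Lengths are in m, angles in rad, forces in N, time in s.
With the tool pointing down it reaches from about 0.35 to 0.975 m from the base axis. Payload 4.9 kg.
Tool frame: the origin (TCP) lies between the finger pads; the fingertips stand 14 mm ahead of it and the grasp point (between the pads) lies 5 mm behind it (manip.tcp_to_tips is the distance from the TCP to the fingertips, in m); z points along the fingers, y is the line along which they close (so a half turn about z gives the same grasp; the last joint's range is limited). The gripper opens to 85 mm and grips with 20 to 120 N. Pads are 22 mm wide; open, the fingers measure 114 mm over their backs; the gripper's body (76 mm by 85 mm) begins 54 mm behind the grasp point. The pads swing forward as they close: fully open they stand 13 mm farther back than shut.
Start: joints at [-1.358, 0.053, 1.613, -0, 1.476, -0.119], TCP at [0.204, -0.591, 0.207] pointing down, gripper open.
Joint ranges: [-3.01, 3.01], [-1.01, 2.22], [0.06, 2.58], [-1.02, 4.17], [0.09, 2.62], [-3.14, 3.14]. Speed limits (rad/s): [2.57, 2.57, 3.14, 3.14, 3.14, 3.14].

INTERFACE

Orientations are given as a unit quaternion [w, x, y, z].
In Python, from plant import manip gives the robot as it stands.
- The arm moves only by the tool servo_tool, never from a script. Its argument "moves" is a list that holds one entry, the list of rows, each a list of 7 numbers: the shift along the tool's x, y, z in mm, then the turn, a rotation vector about the tool's x, y, z in degrees, then the finger opening in mm, from 0 to 85.4. In form: [[[x, y, z, ax, ay, az, fingers], ...]]. A call has 1 to 12 rows; each row shifts and turns the commanded pose from where the row before left it, along the tool's axes as they then stand; what a row does not reach is not made up. A row lasts 1/8 s, in which the tool goes at most 62.5 mm and 10.7 degrees, less where a joint would pass 70% of its speed; a pose out of reach is approached as far as the arm can. A call with a gripper value outside its range is refused whole. The fingers move at their own pace and stop on an object; the grip force is fixed at half the most. Time passes only in rows, so rows that do not move let the fingers close. It gives the time, the measured TCP pose, the force, the opening and the grip force at its end, in the units of the state.
- manip.state(): the state, without advancing time (a new reading comes with each control period).
- manip.grab_frame(name): name is "scene" or "top" or "wrist"; returns a dict with "image" (384x512x3 uint8, blue, green, red), "mtx" (3x3 intrinsics, pixels), "eye" and "rotation" of the camera in the world. Camera axes: x right, y down, z forward; pixel columns grow to the right and rows downward; lengths in m; the calibration is good to about 2 mm. A picture is of the moment at which its call begins. There is no depth.
- manip.job_done(): hands the job in; it is judged then, once.
The state is a dict: "time": time; "joint_pos": joint angles; "joint_vel": joint speeds; "joint_efforts": joint torques, N m; "tool_pos": TCP position; "tool_rot": TCP orientation; "contact_force": force on the tool from outside, world axes, zero at the start; "ft_torque": the same for the moment, N m; "gripper_width": opening from 0.0 (shut) to 1.0 (fully open); "grasp_force": force on a finger pad.
Only numpy, scipy, OpenCV 4.12 (cv2) and the standard library are available. Lean on these libraries where they do the work, as an engineer would, in place of code of your own. Each camera call takes 0.05 s, during which the arm holds its last target. There are 200 camera calls.

TASK

Pack the valve cap kit on the yellow pad, in this order: set the blue case squarely in the middle of the yellow pad (not the green one), long side along long side, then put the two chrome valve caps inside it, one in each compartment. Next fit the blue lid on the case fully home, and last set the red backing plate flat on the middle of the lid with its hub up. Leave the white dish and the green-topped tin where they are, and let go of everything.

Things in the scene. Friction and masses are not known exactly. Their poses are not given: they have to be found in the camera images.
- yellow_pad_top (a point): Target: fixed flat pad with a yellow border and grey middle, 95 (x) x 150 (y) mm, 4 mm thick, lying on the black mat (mat at z = 0). Point at the centre of its top face; z up, y along its long side.
- green_pad_top (a point): Pad of the same make and size with a green border: the wrong pad. Point at the centre of its top face; y along its long side.
- case_c (a point): Blue open-topped plastic case with white clips on its ends, loose, 150 g. Outside 62 (x) x 120 (y) x 36 (z) mm, walls and floor 3 mm; a 3 mm thick cross wall at y = 0, 20 mm high above the floor, parts it into two compartments of 56 x 55.5 mm. Point at the centre of the outside box, 18 mm above its underside; z up, y along its long side.
- plain_cap_c (a point): Chrome tyre valve cap with a chrome top, upright round cylinder 14 mm diameter, 24 mm tall, loose, 20 g. Point at its centre, 12 mm above its underside.
- redtop_cap_c (a point): Chrome tyre valve cap with a red top, otherwise the same: 14 mm diameter, 24 mm tall, loose, 20 g. Point at its centre, 12 mm above its underside.
- lid_c (a point): Blue case lid with a white stripe, loose, 80 g, lying right way up. From below: plug 44 (x) x 102 (y) x 4 mm that enters the case with 6 mm play each side, flange 72 x 126 x 4 mm that rests on the case rim, raised block 46 x 90 x 14 mm to hold it by. Point at its centre, 11 mm above the plug's underside (block: 3 mm below to 11 mm above it); y along it. Fully home: 25 mm above the case's point.
- plate_c (a point): Red polishing backing plate, loose, 140 g, lying with its hub up: a disc 75 mm diameter, 10 mm thick, with a hub 30 mm diameter and 18 mm tall on top, to hold it by. Point on the axis at half of its full 28 mm height, 14 mm above its underside.
- dish_c (a point): White ceramic dish, round, 80 mm across, 24 mm tall, loose; a bystander to leave alone. Point at its centre, 12 mm above its underside.
- tin_c (a point): Round brass wax tin with a green lid, 62 mm across, 26 mm tall, loose; a bystander to leave alone. Point at its centre, 13 mm above its underside.

How it is judged:
On the way, in this order (a step that is already met when the one before it is completed fails the run):
1. the case stands squarely on the yellow pad, let go (horizontal distance between case_c and yellow_pad_top below 0.015 m and angle between the y axis of case_c and the y axis of yellow_pad_top, either way round below 0.21 rad and angle between case_c's own z axis and vertical below 0.06 rad and z of case_c in the frame of yellow_pad_top between 0.014 and 0.021 m and contact force between the fingers and case below 0.1 N and linear speed of case below 0.03 m/s), for 0.2 s.
2. each compartment of the case on the yellow pad holds one valve cap, let go (horizontal distance between case_c and yellow_pad_top below 0.015 m and angle between the y axis of case_c and the y axis of yellow_pad_top, either way round below 0.21 rad and angle between case_c's own z axis and vertical below 0.06 rad and z of case_c in the frame of yellow_pad_top between 0.014 and 0.021 m and ((x of plain_cap_c in the frame of case_c between -0.028 and 0.028 m and z of plain_cap_c in the frame of case_c between -0.016 and 0.008 m and y of plain_cap_c in the frame of case_c between 0.003 and 0.057 m and x of redtop_cap_c in the frame of case_c between -0.028 and 0.028 m and z of redtop_cap_c in the frame of case_c between -0.016 and 0.008 m and y of redtop_cap_c in the frame of case_c between -0.057 and -0.003 m) or (x of plain_cap_c in the frame of case_c between -0.028 and 0.028 m and z of plain_cap_c in the frame of case_c between -0.016 and 0.008 m and y of plain_cap_c in the frame of case_c between -0.057 and -0.003 m and x of redtop_cap_c in the frame of case_c between -0.028 and 0.028 m and z of redtop_cap_c in the frame of case_c between -0.016 and 0.008 m and y of redtop_cap_c in the frame of case_c between 0.003 and 0.057 m)) and contact force between the fingers and plain_cap below 0.1 N and linear speed of each of plain_cap, redtop_cap below 0.03 m/s and contact force between the fingers and redtop_cap below 0.1 N), for 0.2 s.
3. the lid is fully home on the case, let go (horizontal distance between case_c and yellow_pad_top below 0.015 m and angle between the y axis of case_c and the y axis of yellow_pad_top, either way round below 0.21 rad and angle between case_c's own z axis and vertical below 0.06 rad and z of case_c in the frame of yellow_pad_top between 0.014 and 0.021 m and ((x of plain_cap_c in the frame of case_c between -0.028 and 0.028 m and z of plain_cap_c in the frame of case_c between -0.016 and 0.008 m and y of plain_cap_c in the frame of case_c between 0.003 and 0.057 m and x of redtop_cap_c in the frame of case_c between -0.028 and 0.028 m and z of redtop_cap_c in the frame of case_c between -0.016 and 0.008 m and y of redtop_cap_c in the frame of case_c between -0.057 and -0.003 m) or (x of plain_cap_c in the frame of case_c between -0.028 and 0.028 m and z of plain_cap_c in the frame of case_c between -0.016 and 0.008 m and y of plain_cap_c in the frame of case_c between -0.057 and -0.003 m and x of redtop_cap_c in the frame of case_c between -0.028 and 0.028 m and z of redtop_cap_c in the frame of case_c between -0.016 and 0.008 m and y of redtop_cap_c in the frame of case_c between 0.003 and 0.057 m)) and z of lid_c in the frame of case_c between 0.022 and 0.0272 m and horizontal distance between lid_c and case_c below 0.01 m and angle between the z axis of lid_c and the z axis of case_c, either way round below 0.04 rad and angle between the y axis of lid_c and the y axis of case_c, either way round below 0.2 rad and angle between lid_c's own z axis and vertical below 0.1 rad and contact force between the fingers and lid below 0.1 N and linear speed of lid below 0.03 m/s), for 0.2 s.
At the end, for the whole second after the job is handed in: Case upright on the yellow pad within 15 mm and 0.21 rad of it; one cap in each compartment; lid fully home (2 mm in height, 10 mm sideways); red plate flat, hub up, within 15 mm of the lid's centre; all released and at rest; dish and tin moved under 30 mm (all of step 3 and horizontal distance between plate_c and lid_c below 0.015 m and z of plate_c in the frame of lid_c between 0.022 and 0.0275 m and angle between plate_c's own z axis and vertical below 0.08 rad and contact force between the fingers and case below 0.1 N and linear speed of each of case, plain_cap, redtop_cap, plate below 0.03 m/s and contact force between the fingers and plain_cap below 0.1 N and contact force between the fingers and redtop_cap below 0.1 N and contact force between the fingers and plate below 0.1 N); the robot touches nothing.
It fails at once if the white dish is moved more than 30 mm (distance of dish_c from where it was at the start of the episode above 0.03 m).
It fails at once if the tin is moved more than 30 mm (distance of tin_c from where it was at the start of the episode above 0.03 m).
It also fails if it takes over 125 s, if anything falls off the work surface, if the arm or the gripper's body presses on something with over 40 N, if the wrist force passes 120 N, or if a joint passes its speed limit or range.

## Working session

There is one attempt and no reset: what is moved stays moved. The work goes in short steps, Python scripts to look and compute and a tool call to move; the robot and the scene stay as the last step left them, time stands still between calls to the robot, and variables do not carry over. Pictures are saved under pics/ and viewed, at most 14 in all, crops included, and the job is handed in when it is done.

Besides the shell and the picture viewer there is one more tool, called after "Request:" as name([rows], argument=value, ...), one row to a line, values as JSON. servo_tool: Moves the arm, as the interface text tells. Its arguments: {"type":"object","properties":{"moves":{"type":"array"}},"required":["moves"]}

```bash
ls; mkdir -p pics; cat > h.py <<'E'
import numpy as np, cv2
from plant import manip
def shot(n,f):
    g=manip.grab_frame(n); cv2.imwrite(f,g["image"]); np.savez(f+'.npz',**{k:g[k] for k in("mtx","eye","rotation")}); return g
def ray(f,u,v,z):
    g=np.load(f+'.npz'); d=g["rotation"]@np.linalg.solve(g["mtx"],[u,v,1.]); e=g["eye"]
    return e+d*(z-e[2])/d[2]
def proj(f,p):
    g=np.load(f+'.npz'); c=g["mtx"]@(g["rotation"].T@(np.asarray(p)-g["eye"])); return c[:2]/c[2]
E
python3 - <<'E'
from h import *
for n in("top","scene"):
    g=shot(n,f"pics/{n}0.png"); print(n,g["eye"],g["rotation"].round(3).tolist(),g["mtx"].tolist())
    cv2.imwrite(f"pics/{n}0b.png",cv2.resize(g["image"],(800,600),interpolation=cv2.INTER_CUBIC))
s=manip.state(); print(s, manip.tcp_to_tips)
E
```

```text
pics
top [0.46415831 0.00386114 1.03612443] [-0.049, 0.709, -0.702, 0.043] [[367.35967504511353, 0.0, 262.5816540919157], [0.0, 367.35967504511353, 194.29604489473422], [0.0, 0.0, 1.0]]
scene [ 1.16698822 -0.39288213  0.54847236] [-0.399, 0.781, 0.433, -0.208] [[351.46685182774996, 0.0, 255.0403142821471], [0.0, 351.46685182774996, 196.48090874710883], [0.0, 0.0, 1.0]]
{'time': 0.1, 'joint_pos': array([-1.35801010e+00,  5.32985716e-02,  1.61417420e+00, -9.22217539e-06,
        1.47602584e+00, -1.18998125e-01]), 'joint_vel': array([-0.00104987, -0.00290487, -0.00175226,  0.00037123,  0.00211895,
       -0.00052588]), 'joint_efforts': array([ 1.86718440e-03, -3.94900990e+01, -3.71362710e+01,  6.78315200e-05,
        3.99298675e-03, -4.86267240e-06]), 'tool_pos': array([ 0.20344772, -0.59030016,  0.20607077]), 'tool_rot': array([-9.51713528e-04,  9.86270900e-01,  1.65132686e-01, -4.92574773e-05]), 'contact_force': array([0.1215588 , 0.31616435, 0.04337963]), 'ft_torque': array([ 0.02188994, -0.00480309, -0.03125802]), 'grasp_force': 0.0, 'gripper_width': 0.9964227018493693} 0.014
```

```bash
cat > h.py <<'E'
import numpy as np, cv2
from scipy.spatial.transform import Rotation as R
from plant import manip
def shot(n,f):
    g=manip.grab_frame(n); cv2.imwrite(f,g["image"]); np.savez(f+'.npz',**{k:g[k] for k in("mtx","eye","rotation")}); return g
def cam(f):
    g=np.load(f+'.npz'); return R.from_quat(g["rotation"],scalar_first=True).as_matrix(),g["mtx"],g["eye"]
def ray(f,u,v,z):
    r,m,e=cam(f); d=r@np.linalg.solve(m,[u,v,1.]); return e+d*(z-e[2])/d[2]
def proj(f,p):
    r,m,e=cam(f); c=m@(r.T@(np.asarray(p)-e)); return c[:2]/c[2]
E
python3 - <<'E'
from h import *
print(cam("pics/top0.png")[0].round(3).tolist())
print(proj("pics/top0.png",[.2,-.59,.2]),R.from_quat(manip.state()["tool_rot"],scalar_first=True).as_matrix().round(3).tolist())
E
```

```text
[[0.011, -0.991, 0.13], [-1.0, -0.01, 0.008], [-0.007, -0.13, -0.991]]
[540.11097024 369.38950831] [[0.945, 0.326, -0.0], [0.326, -0.945, 0.002], [0.0, -0.002, -1.0]]
```

View pics/top0b.png

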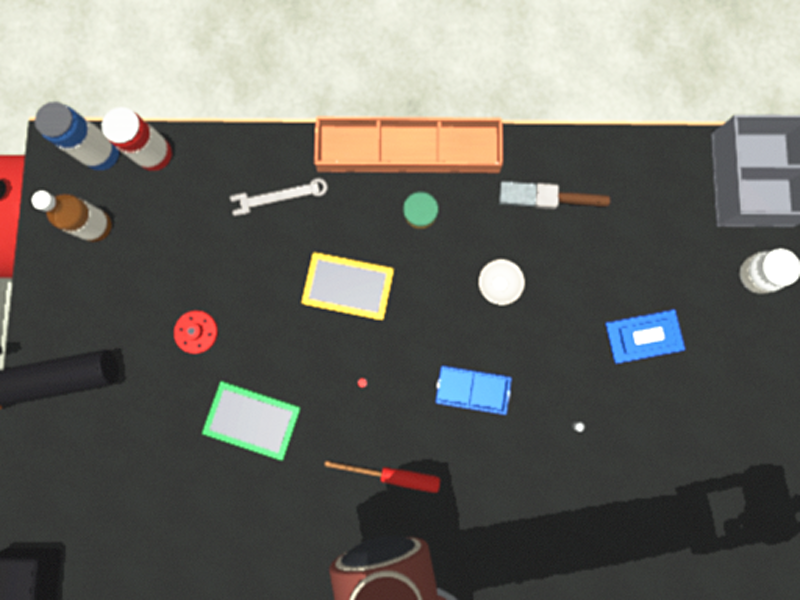

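View pics/scene0b.png

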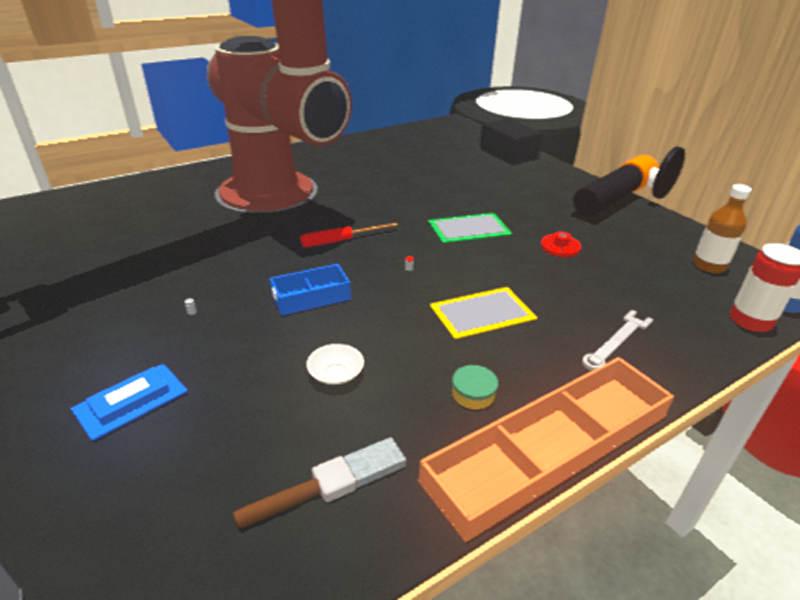

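```bash
cat >> h.py <<'E'
def blobs(f,lo,hi,zs,amin=15,roi=None,hull=True):
    im=cv2.imread(f); h=cv2.cvtColor(im,cv2.COLOR_BGR2HSV); m=cv2.inRange(h,lo,hi)
    n,l,st,c=cv2.connectedComponentsWithStats(m)
    for i in range(1,n):
        if st[i,4]<amin: continue
        if roi and not(roi[0]<c[i][0]<roi[2] and roi[1]<c[i][1]<roi[3]): continue
        ys,xs=np.where(l==i); P=np.array([ray(f,u,v,zs)[:2] for u,v in zip(xs,ys)],np.float32)*1000
        (cx,cy),(w,hh),a=cv2.minAreaRect(P); b=cv2.boxPoints(((cx,cy),(w,hh),a))
        e0,e1=b[1]-b[0],b[2]-b[1]; L=e0 if np.hypot(*e0)>np.hypot(*e1) else e1
        print(c[i].round(1),st[i,4],"ctr",round(cx,1),round(cy,1),"mean",P.mean(0).round(1),"size",round(w,1),round(hh,1),"longdir",round(np.degrees(np.arctan2(L[1],L[0]))%180,1))
E
python3 - <<'E'
from h import *
f="pics/top0.png"
print("yellow");blobs(f,(20,120,120),(35,255,255),.004,60,(150,130,300,250))
print("green");blobs(f,(45,120,90),(80,255,255),.004,60)
print("blue z36");blobs(f,(100,120,80),(120,255,255),.036,60,(200,150,512,300))
print("blue z8");blobs(f,(100,120,80),(120,255,255),.008,60,(380,150,512,300))
print("red z10");blobs(f,(0,120,90),(8,255,255),.010,10,(80,180,280,280))
print("white");blobs(f,(0,0,140),(180,70,255),.024,10,(270,140,450,300))
E
python3 -c "
import cv2
im=cv2.imread('pics/top0.png')
a=cv2.resize(im[195:295,270:450],None,fx=4.4,fy=4.4,interpolation=cv2.INTER_CUBIC);cv2.imwrite('pics/c1.png',a)"
```

```text
yellow
[221.8 182.9] 614 ctr 631.8 128.3 mean [631.3 128.9] size 154.7 100.1 longdir 79.0
green
[160.3 268.5] 577 ctr 388.9 292.6 mean [389.9 292.9] size 153.5 97.7 longdir 72.6
blue z36
[412.1 215.2] 1103 ctr 542.6 -396.1 mean [ 542.2 -394.9] size 74.7 127.6 longdir 101.4
[302.8 249.4] 1148 ctr 447.2 -97.1 mean [446.9 -97.6] size 125.3 67.2 longdir 81.8
blue z8
[412.1 215.2] 1103 ctr 544.8 -407.3 mean [ 544.4 -406.1] size 76.7 131.1 longdir 101.4
red z10
[124.7 212.1] 627 ctr 545.1 398.1 mean [544.5 398.6] size 78.8 79.2 longdir 90.6
[231.3 244.6] 29 ctr 457.7 96.9 mean [457.5  97.5] size 13.7 13.9 longdir 90.6
white
[320.5 180.1] 688 ctr 638.9 -149.1 mean [ 638.5 -149. ] size 81.5 80.7 longdir 26.1
[414.6 214.6] 167 ctr 544.6 -407.2 mean [ 544.7 -406.8] size 23.5 53.2 longdir 101.8
[280.1 245.3] 12 ctr 457.9 -36.9 mean [457.  -37.1] size 10.8 5.5 longdir 0.2
[370.4 272.8] 28 ctr 387.0 -281.2 mean [ 386.1 -281.1] size 13.2 13.7 longdir 90.6
```

View pics/c1.png

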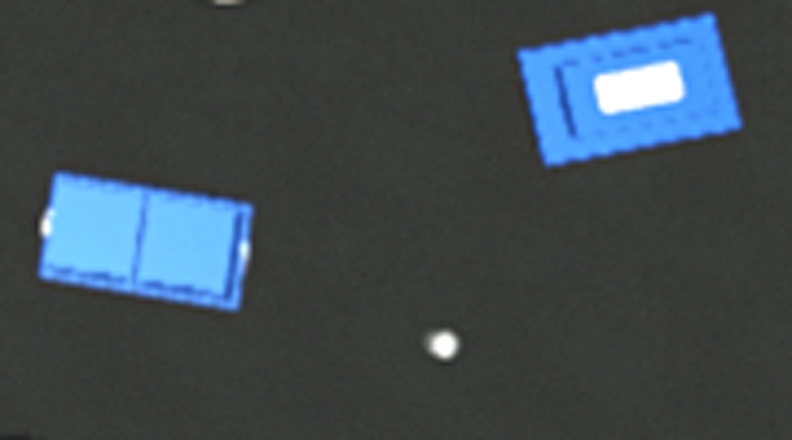

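```bash
cat >> h.py <<'E'
def plan(x,y,z,yaw):
    """mm, deg (world direction of tool y). turn first, then shift in new tool axes"""
    s=manip.state(); r=R.from_quat(s["tool_rot"],scalar_first=True)
    c=np.radians(yaw); ty=np.array([np.cos(c),np.sin(c),0]); tz=np.array([0,0,-1.])
    t=R.from_matrix(np.c_[np.cross(ty,tz),ty,tz])
    tf=t*R.from_euler('z',180,degrees=True)
    if (r.inv()*tf).magnitude()<(r.inv()*t).magnitude(): t=tf
    rv=(r.inv()*t).as_rotvec(degrees=True); d=np.array([x,y,z])-s["tool_pos"]*1000
    print("t",s["time"],"pos",(s["tool_pos"]*1000).round(1),"j",s["joint_pos"].round(2),"turn",rv.round(2),"shift",t.inv().apply(d).round(1))
E
python3 -c "
from h import *
plan(447,-97,120,-8.2)"
```

```text
t 0.1 pos [ 203.4 -590.3  206.1] j [-1.36  0.05  1.61 -0.    1.48 -0.12] turn [ -0.09  -0.07 -62.79] shift [523.  170.7  86.1]
```

Request:
servo_tool([
  [[0,0,0,0,0,-10.5,85],[0,0,0,0,0,-10.5,85],[0,0,0,0,0,-10.5,85],[0,0,0,0,0,-10.5,85],[0,0,0,0,0,-10.5,85],[0,0,0,0,0,-10.3,85],[40,13,0,0,0,0,85],[50,16,0,0,0,0,85],[50,16,0,0,0,0,85],[50,16,0,0,0,0,85],[50,16,0,0,0,0,85],[50,16,0,0,0,0,85]],
])

```text
time: 1.6
tool_pos: [0.3372, -0.3153, 0.2067]
tool_rot: [-0.0, 0.756, 0.655, 0.0]
contact_force: [0.9, 0.3, -0.5]
gripper_width: 0.998
grasp_force: 0.0
```

Request:
servo_tool([
  [[50,16,0,0,0,0,85],[50,16,0,0,0,0,85],[50,16,0,0,0,0,85],[45,16,0,0,0,0,85],[38,14,20,0,0,0,85],[0,0,30,0,0,0,85],[0,0,30,0,0,0,85],[0,0,0,0,0,0,85]],
])

```text
time: 2.6
tool_pos: [0.445, -0.0965, 0.1241]
tool_rot: [-0.003, 0.756, 0.655, -0.002]
contact_force: [0.2, 0.0, -0.2]
gripper_width: 0.993
grasp_force: 0.0
```

```bash
python3 -c "
from h import *
plan(447,-97,120,-8.2)
g=shot('wrist','pics/w1.png'); cv2.imwrite('pics/w1b.png',g['image'])"
```

```text
t 2.6 pos [445.  -96.5 124.1] j [-0.38 -0.3   2.08 -0.    1.37 -0.23] turn [-0.37 -0.09  0.03] shift [-0.2  2.   4.1]
```

View pics/w1b.png

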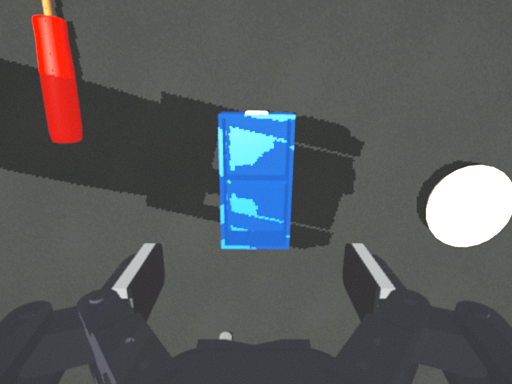

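```bash
python3 -c "
from h import *
f='pics/w1.png'
P=[ray(f,u,v,.036)[:2]*1000 for u,v in((219,113),(295,114),(290,248),(222,248))]
print(np.round(P,1),np.mean(P,0)); a=P[1]-P[2]+P[0]-P[3];print(np.degrees(np.arctan2(a[1],a[0]))%180)
blobs(f,(98,120,60),(125,255,255),.036,300)"
```

```text
[[ 426.4  -31.6]
 [ 486.7  -41.1]
 [ 469.8 -159.4]
 [ 408.1 -150.7]] [447.75657019 -95.69203757]
81.58821245871788
[257.9 184.4] 7850 ctr 446.7 -95.3 mean [448.9 -96.5] size 123.1 63.9 longdir 81.4
```

Request:
servo_tool([
  [[1.3,2,20,0,0,0.3,85],[0,0,25,0,0,0,85],[0,0,25,0,0,0,85],[0,0,20,0,0,0,85],[0,0,13,0,0,0,85],[0,0,0,0,0,0,85],[0,0,0,0,0,0,60],[0,0,0,0,0,0,50],[0,0,0,0,0,0,50],[0,0,0,0,0,0,50],[0,0,0,0,0,0,50],[0,0,0,0,0,0,50]],
])

```text
time: 4.15
tool_pos: [0.4495, -0.0966, 0.0242]
tool_rot: [-0.0, 0.757, 0.653, -0.0]
contact_force: [0.2, 0.7, -0.2]
gripper_width: 0.585
grasp_force: 0.0
```

```bash
python3 -c "
from h import *
plan(631.8,128.3,120,-11)"
```

```text
t 4.15 pos [449.5 -96.6  24.2] j [-0.37 -0.16  2.14 -0.    1.16 -0.23] turn [-0.01  0.    2.51] shift [255.5 136.1 -95.8]
```

```bash
python3 -c "
from h import *
g=shot('wrist','pics/w2.png');h=shot('scene','pics/s2.png')
a=cv2.resize(h['image'][120:260,110:310],(560,392),interpolation=cv2.INTER_CUBIC)
cv2.imwrite('pics/w2b.png',np.vstack([g['image'][::1,:][150:],np.pad(cv2.resize(a,(512,358)),((0,0),(0,0),(0,0)))]))
print(manip.state())"
```

```text
{'time': 4.25, 'joint_pos': array([-3.73716678e-01, -1.58300324e-01,  2.13991878e+00,  6.75851397e-06,
        1.16008888e+00, -2.25570751e-01]), 'joint_vel': array([-0.00094284,  0.0018259 , -0.00079494, -0.00051453,  0.00027328,
        0.00091868]), 'joint_efforts': array([ 1.48393410e-03, -2.53475887e+01, -3.22719991e+01, -7.19272663e-06,
        8.40641478e-04,  8.63895878e-06]), 'tool_pos': array([ 0.44945542, -0.09654852,  0.0241599 ]), 'tool_rot': array([-5.21526231e-05,  7.57498280e-01,  6.52837156e-01, -2.40304003e-05]), 'contact_force': array([-0.45830012, -0.52009236, -0.74915932]), 'ft_torque': array([ 0.05354703, -0.02105768,  0.01672747]), 'grasp_force': 0.0, 'gripper_width': 0.5850700030236976}
```

View pics/w2b.png

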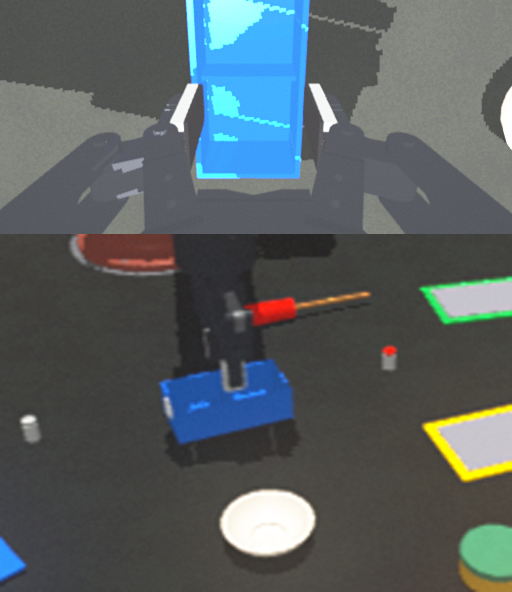

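Request:
servo_tool([
  [[0,0,6,0,0,0,50],[0,0,0,0,0,0,30],[0,0,0,0,0,0,30],[0,0,0,0,0,0,30],[0,0,0,0,0,0,30]],
])

```text
time: 4.88
tool_pos: [0.4496, -0.0966, 0.0183]
tool_rot: [0.0, 0.758, 0.653, 0.0]
contact_force: [0.3, 0.6, 0.3]
gripper_width: 0.351
grasp_force: 0.0
```

```bash
python3 -c "
from h import *
g=shot('wrist','pics/w3.png');h=shot('scene','pics/s3.png')
a=cv2.resize(h['image'][150:220,160:240],(512,448),interpolation=cv2.INTER_CUBIC)
cv2.imwrite('pics/w3b.png',np.hstack([cv2.resize(g['image'],(400,300)),a[:300,:400]*0+cv2.resize(a,(400,300))]))"
```

```text
(no output)
```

View pics/w3b.png

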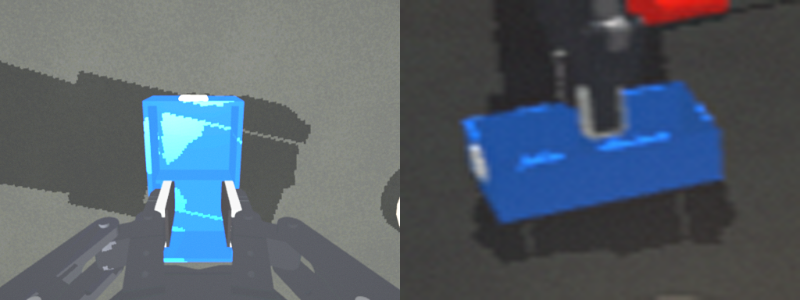

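```bash
python3 -c "
from h import *
f='pics/w3.png'; print(cam(f)[2])
c=np.array([447.3,-95.5]);l=np.array([np.cos(np.radians(81.5)),np.sin(np.radians(81.5))]);w=np.array([l[1],-l[0]])
for z in(36,0):
  for a,b in((60,-31),(60,31),(0,-31),(0,31),(-60,31),(-60,-31)):
    p=c+a*l+b*w; print(z,a,b,proj(f,[p[0]/1e3,p[1]/1e3,z/1e3]).round())
s=manip.state(); t=s['tool_pos'];r=R.from_quat(s['tool_rot'],scalar_first=True)
for zz in (-20,-5,0,14):
  print(zz,[proj(f,t+r.apply([x/1e3,y/1e3,zz/1e3])).round() for x in(-11,11) for y in(-15,15)])
g=cv2.imread(f);cv2.imwrite('pics/w3c.png',cv2.resize(g[100:384,120:400],(790,590)))
h=cv2.imread('pics/s3.png');cv2.imwrite('pics/s3c.png',cv2.resize(h[120:220,150:250],(590,590),interpolation=cv2.INTER_CUBIC))"
```

```text
[ 0.4609868  -0.02141841  0.18511616]
36 60 -31 [182. 128.]
36 60 31 [313. 128.]
36 0 -31 [190. 242.]
36 0 31 [306. 242.]
36 -60 31 [301. 334.]
36 -60 -31 [196. 334.]
0 60 -31 [196. 121.]
0 60 31 [301. 121.]
0 0 -31 [201. 216.]
0 0 31 [297. 216.]
0 -60 31 [293. 296.]
0 -60 -31 [205. 296.]
-20 [array([225., 263.]), array([281., 263.]), array([224., 226.]), array([282., 226.])]
-5 [array([227., 250.]), array([278., 250.]), array([226., 215.]), array([279., 215.])]
0 [array([228., 246.]), array([278., 246.]), array([227., 212.]), array([279., 212.])]
14 [array([229., 236.]), array([276., 236.]), array([229., 203.]), array([277., 203.])]
```

View pics/w3c.png

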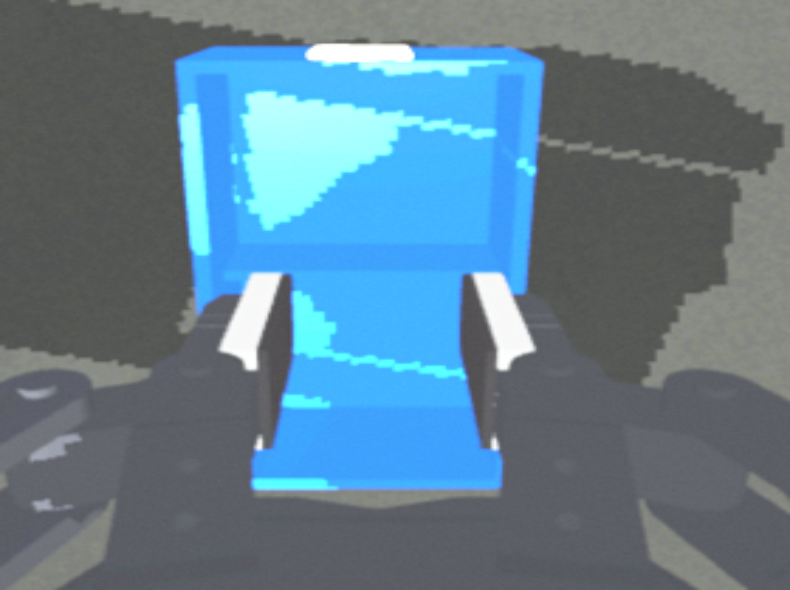

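```bash
python3 -c "
from h import *
f='pics/s3.png'
s=manip.state(); t=s['tool_pos'];r=R.from_quat(s['tool_rot'],scalar_first=True)
print(t)
for zz in (-40,-28,-20,0,14):
  print(zz,[((proj(f,t+r.apply([x/1e3,y/1e3,zz/1e3]))-[150,120])*5.9).round() for y in(-15,15) for x in(-11,11)])"
```

```text
[ 0.44958271 -0.09659263  0.01829871]
-40 [array([250., 295.]), array([298., 285.]), array([269., 330.]), array([318., 319.])]
-28 [array([252., 318.]), array([300., 308.]), array([271., 353.]), array([320., 343.])]
-20 [array([254., 334.]), array([301., 323.]), array([273., 369.]), array([322., 358.])]
0 [array([257., 371.]), array([304., 360.]), array([277., 406.]), array([325., 395.])]
14 [array([260., 396.]), array([307., 386.]), array([279., 432.]), array([327., 421.])]
```

View pics/s3c.png

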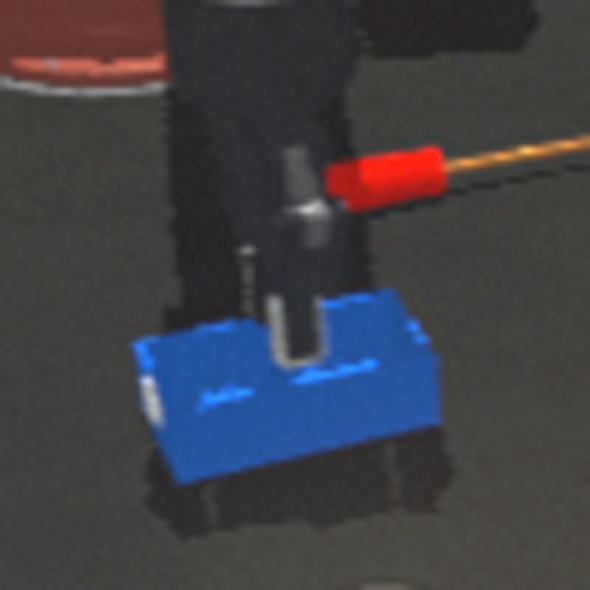

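Request:
servo_tool([
  [[0,0,-15,0,0,0,30],[0,0,0,0,0,0,85],[1,-2.3,0,0,0,0,85],[0,0,0,0,0,0,85],[0,0,0,0,0,0,85],[0,0,10,0,0,0,85],[0,0,5,0,0,0,85],[0,0,5,0,0,0,85],[0,0,0,0,0,0,85]],
])

```text
time: 6.1
tool_pos: [0.4468, -0.0951, 0.0125]
tool_rot: [-0.001, 0.758, 0.653, -0.0]
contact_force: [1.0, 0.5, -0.7]
gripper_width: 0.996
grasp_force: 0.0
```

```bash
python3 -c "
from h import *
plan(447.3,-95.5,10,-8.5)
f='pics/w4.png';g=shot('wrist',f);f2='pics/s4.png';h=shot('scene',f2)
s=manip.state(); t=s['tool_pos'];r=R.from_quat(s['tool_rot'],scalar_first=True)
for zz in (-40,-20,0,14):
  print(zz,[proj(f,t+r.apply([11/1e3,y/1e3,zz/1e3])).round() for y in(-42,42)],((proj(f2,t+r.apply([0/1e3,.0425,zz/1e3]))-[160,130])*6.5).round())
cv2.imwrite('pics/m4.png',np.hstack([g['image'],cv2.resize(h['image'][130:189,160:204],(286,384),interpolation=cv2.INTER_CUBIC)]))"
```

```text
t 6.1 pos [446.8 -95.1  12.5] j [-0.37 -0.14  2.15 -0.    1.14 -0.22] turn [-0.08 -0.02  0.01] shift [-0.3  0.5  2.5]
-40 [array([161., 245.]), array([347., 245.])] [282. 336.]
-20 [array([172., 227.]), array([335., 227.])] [285. 379.]
0 [array([181., 212.]), array([327., 212.])] [288. 420.]
14 [array([186., 204.]), array([322., 204.])] [291. 449.]
```

View pics/m4.png

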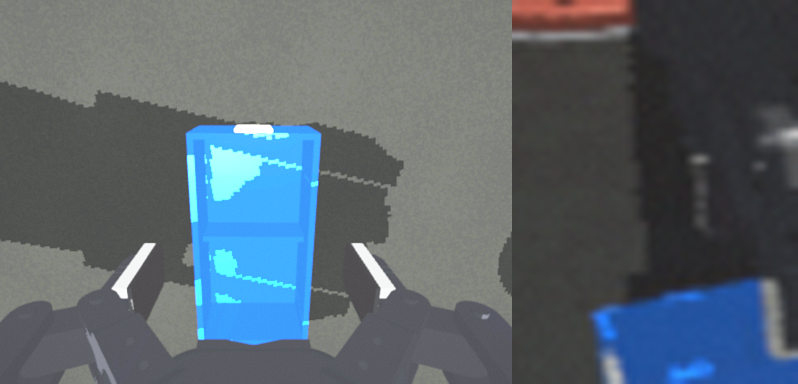

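Request:
servo_tool([
  [[0,0.5,10,0,0,0,85],[0,0,10,0,0,0,85],[0,0,8,0,0,0,85],[0,0,5,0,0,0,85],[0,0,0,0,0,0,85]],
])

```text
time: 6.82
tool_pos: [0.4474, -0.0952, -0.0204]
tool_rot: [-0.001, 0.757, 0.653, -0.0]
contact_force: [-0.3, 0.2, -0.8]
gripper_width: 0.994
grasp_force: 0.0
```

Request:
servo_tool([
  [[0,0,3,0,0,0,85],[0,0,0,0,0,0,75],[0,0,0,0,0,0,65],[0,0,0,0,0,0,50],[0,0,0,0,0,0,50],[0,0,0,0,0,0,50]],
])

```text
time: 7.58
tool_pos: [0.4484, -0.0955, -0.0222]
tool_rot: [0.0, 0.758, 0.653, 0.0]
contact_force: [-0.0, -0.9, 4.2]
gripper_width: 0.719
grasp_force: 66.5
```

Request:
servo_tool([
  [[0,0,-15,0,0,0,50],[0,0,-30,0,0,0,50],[0,0,-40,0,0,0,50],[0,0,-20,0,0,2.5,50]],
])

```text
time: 8.07
tool_pos: [0.4487, -0.0956, 0.085]
tool_rot: [0.001, 0.772, 0.636, 0.001]
contact_force: [-0.8, 0.0, -1.1]
gripper_width: 0.714
grasp_force: 66.3
```

```bash
python3 -c "
from h import *
plan(631.8,128.3,70,-11)"
```

```text
t 8.075 pos [448.7 -95.6  85. ] j [-0.37 -0.25  2.11  0.    1.28 -0.18] turn [ 0.19  0.03 -0.05] shift [254.7 137.   15. ]
```

Request:
servo_tool([
  [[20,11,0,0,0,0,50],[36,19,0,0,0,0,50],[40,21,0,0,0,0,50],[40,21,0,0,0,0,50],[40,22,0,0,0,0,50],[40,22,0,0,0,0,50],[24,13,0,0,0,0,50],[15,8,0,0,0,0,50],[0,0,0,0,0,0,50],[0,0,0,0,0,0,50]],
])

```text
time: 9.32
tool_pos: [0.6302, 0.1281, 0.082]
tool_rot: [-0.0, 0.772, 0.636, -0.001]
contact_force: [0.2, -0.8, -1.2]
gripper_width: 0.719
grasp_force: 66.3
```

```bash
python3 -c "
from h import *
plan(631.8,128.3,-18,-11)
f='pics/w5.png';g=shot('wrist',f)
cv2.imwrite('pics/w5b.png',cv2.resize(g['image'],(800,600)))"
```

```text
t 9.325 pos [630.2 128.1  82. ] j [ 0.09  0.2   1.67 -0.    1.27  0.28] turn [-0.05  0.03 -0.02] shift [  0.5   1.5 100. ]
```

View pics/w5b.png

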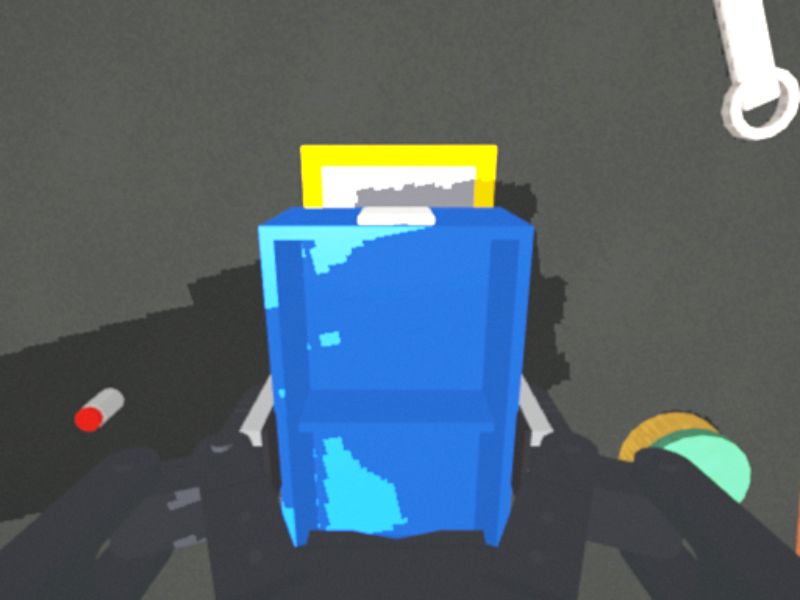

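```bash
python3 -c "
from h import *
f='pics/w5.png'
a,b=[ray(f,u,v,.004)[:2]*1e3 for u,v in((192,93.4),(318,93.4))]
l=np.array([np.cos(np.radians(79)),np.sin(np.radians(79))]);d=b-a
print(a,b,np.hypot(*d),np.degrees(np.arctan2(d[1],d[0])),'pad ctr',(a+b)/2-75*l)
a,b=[ray(f,u,v,.140)[:2]*1e3 for u,v in((165.8,144.6),(341.8,144.6))];d=b-a
print(a,b,np.hypot(*d),np.degrees(np.arctan2(d[1],d[0])),'case ctr',(a+b)/2-60*l)"
```

```text
[599.6155457  211.92359498] [693.24094355 193.67419938] 95.38739729321527 -11.029753711642476 pad ctr [632.11756997 129.17685842]
[611.52749927 191.87101174] [672.4893862  179.99273254] 62.10833418485358 -11.025798419641305 case ctr [630.55990301 127.03424113]
```

Request:
servo_tool([
  [[2.4,1.2,30,0,0,0,50],[0,0,30,0,0,0,50],[0,0,20,0,0,0,50],[0,0,10,0,0,0,50],[0,0,5,0,0,0,50],[0,0,3,0,0,0,50],[0,0,1.5,0,0,0,50],[0,0,0,0,0,0,50],[0,0,0,0,0,0,50]],
])

```text
time: 10.5
tool_pos: [0.6329, 0.1311, -0.0169]
tool_rot: [0.0, 0.772, 0.636, 0.0]
contact_force: [0.5, -0.1, -1.4]
gripper_width: 0.717
grasp_force: 66.3
```

Request:
servo_tool([
  [[-0.8,-1,1,0,0,0,50],[0,0,0.7,0,0,0,50],[0,0,0,0,0,0,50],[0,0,0,0,0,0,64],[0,0,0,0,0,0,75],[0,0,0,0,0,0,85],[0,0,0,0,0,0,85],[0,0,0,0,0,0,85],[0,0,-20,0,0,0,85],[0,0,-40,0,0,0,85],[0,0,-50,0,0,0,85],[0,0,0,0,0,0,85]],
])

```text
time: 12.0
tool_pos: [0.6361, 0.1309, 0.0992]
tool_rot: [0.004, 0.772, 0.636, 0.005]
contact_force: [-0.6, 0.2, 0.3]
gripper_width: 0.998
grasp_force: 0.0
```

```bash
python3 -c "
from h import *
f='pics/w6.png';g=shot('wrist',f); shot('top','pics/t6.png')
blobs(f,(98,120,60),(125,255,255),.040,300)
blobs('pics/t6.png',(100,120,80),(120,255,255),.040,60,(150,100,300,300))
plan(457.8,95.6,60,0)"
```

```text
[250.6 193.6] 9141 ctr 632.0 130.3 mean [635.4 132.7] size 122.7 62.3 longdir 78.6
[236.3 183.8] 279 ctr 622.8 82.7 mean [623.2  84.5] size 66.9 38.6 longdir 1.0
t 12.1 pos [632.4 130.5  93.2] j [ 0.09  0.19  1.66 -0.    1.29  0.28] turn [  0.18  -0.03 -10.99] shift [ -34.9 -174.6   33.2]
```

```bash
python3 -c "
from h import *
print(ray('pics/w5.png',56.5,268,.024)); blobs('pics/w5.png',(0,120,90),(8,255,255),.024,10); blobs('pics/top0.png',(0,120,90),(8,255,255),.024,10,(200,220,260,260))
plan(457.8,95.6,60,-11)"
```

```text
[0.45907991 0.0987739  0.024     ]
[ 56.1 268. ] 231 ctr 459.1 98.7 mean [458.8  98.8] size 15.6 13.7 longdir 23.3
[231.3 244.6] 29 ctr 457.8 95.6 mean [457.6  96.2] size 13.5 13.7 longdir 90.6
t 12.1 pos [632.4 130.5  93.2] j [ 0.09  0.19  1.66 -0.    1.29  0.28] turn [ 0.17 -0.05  0.01] shift [ -67.6 -164.7   33.2]
```

Request:
servo_tool([
  [[-10,-24,0,0,0,0,45],[-16,-40,0,0,0,0,45],[-16,-40,0,0,0,0,45],[-14,-36,10,0,0,0,45],[-9,-24.4,20,0,0,0,45],[0,0,25,0,0,0,45],[0,0,20,0,0,0,45],[0,0,0,0,0,0,45],[0,0,0,0,0,0,45]],
])

```text
time: 13.22
tool_pos: [0.4576, 0.0979, 0.0161]
tool_rot: [-0.0, 0.772, 0.636, -0.0]
contact_force: [0.2, -0.4, 1.0]
gripper_width: 0.53
grasp_force: 0.0
```

```bash
python3 -c "
from h import *
f='pics/w7.png';shot('wrist',f)
blobs(f,(0,120,90),(8,255,255),.024,50)
plan(458.6,98,-20,-11)"
```

```text
[252.2 234.1] 420 ctr 457.6 98.5 mean [457.4  98.6] size 13.6 13.0 longdir 79.0
[ 28.4 326.9] 916 ctr 306.9 63.9 mean [308.2  62.9] size 40.1 15.4 longdir 27.7
t 13.275 pos [458.2  98.   16.6] j [ 0.05 -0.12  2.12  0.    1.14  0.24] turn [ 0.04 -0.01  0.01] shift [ 0.1  0.4 36.6]
```

Request:
servo_tool([
  [[0.5,-0.7,12,0,0,0,45],[0,0,12,0,0,0,45],[0,0,8,0,0,0,45],[0,0,4,0,0,0,40],[0,0,0,0,0,0,25],[0,0,0,0,0,0,10],[0,0,0,0,0,0,5],[0,0,0,0,0,0,5],[0,0,0,0,0,0,5]],
])

```text
time: 14.4
tool_pos: [0.4575, 0.0986, -0.0196]
tool_rot: [0.0, 0.772, 0.636, 0.0]
contact_force: [0.2, 0.4, 1.6]
gripper_width: 0.133
grasp_force: 58.6
```

Request:
servo_tool([
  [[0,0,-20,0,0,0,5],[0,0,-40,0,0,0,5],[8,15,-20,0,0,0,5],[20,35,0,0,0,0,5],[22,40,0,0,0,0,5],[22,40,0,0,0,0,5],[14,23,0,0,0,0,5],[7.4,12.4,0,0,0,0,5],[0,0,0,0,0,0,5],[0,0,0,0,0,0,5]],
])

```text
time: 15.65
tool_pos: [0.6362, 0.1585, 0.0597]
tool_rot: [-0.0, 0.772, 0.636, -0.001]
contact_force: [0.4, -0.1, -0.2]
gripper_width: 0.128
grasp_force: 58.6
```

```bash
python3 -c "
from h import *
plan(637.6,158.7,-11,-11)
f='pics/w8.png';g=shot('wrist',f);cv2.imwrite('pics/w8b.png',g['image'])"
```

```text
t 15.65 pos [636.2 158.5  59.7] j [ 0.13  0.25  1.65 -0.    1.24  0.32] turn [-0.07  0.03  0.01] shift [ 0.5  1.3 70.7]
```

View pics/w8b.png

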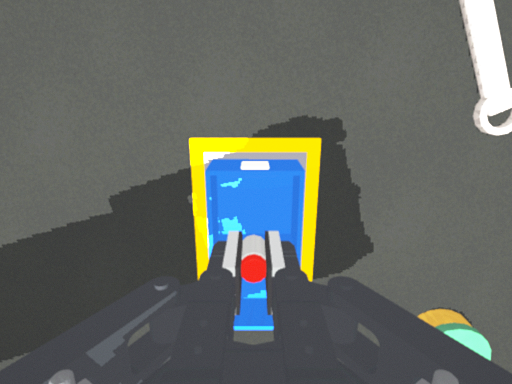

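Request:
servo_tool([
  [[0.5,1.3,20,0,0,0,5],[0,0,20,0,0,0,5],[0,0,15,0,0,0,5],[0,0,9,0,0,0,5],[0,0,5,0,0,0,5],[0,0,0,0,0,0,5],[0,0,0,0,0,0,5]],
])

```text
time: 16.58
tool_pos: [0.6393, 0.1591, -0.0082]
tool_rot: [0.0, 0.772, 0.636, 0.001]
contact_force: [-0.4, 0.4, 0.5]
gripper_width: 0.135
grasp_force: 58.6
```

Request:
servo_tool([
  [[0,-1.5,3,0,0,0,5],[0,0,0.5,0,0,0,5],[0,0,0,0,0,0,5],[0,0,0,0,0,0,16],[0,0,0,0,0,0,21],[0,0,0,0,0,0,21],[0,0,0,0,0,0,21],[0,0,-15,0,0,0,21],[0,0,-30,0,0,0,21],[0,0,-35,0,0,0,40],[0,0,0,0,0,0,45]],
])

```text
time: 17.95
tool_pos: [0.6406, 0.1598, 0.0731]
tool_rot: [0.002, 0.772, 0.636, 0.004]
contact_force: [-0.5, 0.1, 0.6]
gripper_width: 0.529
grasp_force: 0.0
```

```bash
python3 -c "
from h import *
f='pics/w9.png';g=shot('wrist',f)
blobs(f,(0,120,90),(8,255,255),.031,50);blobs(f,(98,120,60),(125,255,255),.040,300)
plan(387,-281,60,-11)"
```

```text
[247.9 205.6] 200 ctr 637.8 159.7 mean [637.4 159.8] size 11.5 10.8 longdir 78.4
[250.2 236.4] 10840 ctr 632.0 132.5 mean [634.8 138. ] size 127.5 62.8 longdir 79.2
t 18.0 pos [638.9 159.5  70.5] j [0.13 0.24 1.64 0.   1.25 0.32] turn [ 0.26 -0.09  0.01] shift [-480.5 -163.2   10.5]
```

Request:
servo_tool([
  [[-30,-10,0,0,0,0,45],[-50,-17,0,0,0,0,45],[-50,-17,0,0,0,0,45],[-50,-17,0,0,0,0,45],[-50,-17,0,0,0,0,45],[-50,-17,0,0,0,0,45],[-50,-17,0,0,0,0,45],[-50,-17,0,0,0,0,45],[-50,-17,0,0,0,0,45],[-35,-12,15,0,0,0,45],[-15,-5,15,0,0,0,45],[0,0,15,0,0,0,45]],
])

```text
time: 19.5
tool_pos: [0.385, -0.2806, 0.0209]
tool_rot: [-0.001, 0.772, 0.636, 0.0]
contact_force: [-0.3, 0.3, -0.9]
gripper_width: 0.523
grasp_force: 0.0
```

```bash
python3 -c "
from h import *
f='pics/w10.png';g=shot('wrist',f)
blobs(f,(0,0,130),(180,70,255),.024,50);print(proj(f,[.387,-.281,.024]))
cv2.imwrite('pics/w10b.png',g['image'])
plan(387,-281,16,-11)"
```

```text
[396.1 110.9] 54166 ctr 468.7 -230.4 mean [ 471.6 -232. ] size 140.5 239.7 longdir 116.3
[242.1 156.7] 4673 ctr 385.9 -243.7 mean [ 387.6 -236.6] size 60.4 33.5 longdir 44.9
[ 65.9 236.8] 23754 ctr 287.8 -288.9 mean [ 277.  -264.6] size 166.9 114.9 longdir 65.4
[253.6 224.1] 762 ctr 386.6 -276.3 mean [ 386.4 -276.2] size 22.4 13.9 longdir 78.3
[317.  255.8] 683 ctr 421.9 -303.3 mean [ 419.4 -303.5] size 14.8 34.7 longdir 95.4
[244.7 314.8] 5298 ctr 377.3 -335.0 mean [ 369.  -336.4] size 61.0 74.8 longdir 154.3
[165.2 281.2] 56 ctr 326.3 -303.0 mean [ 326.2 -302.8] size 4.1 6.8 longdir 161.6
[108. 292.] 78 ctr 289.8 -303.6 mean [ 289.4 -303.5] size 4.4 9.8 longdir 178.1
[126.3 340.3] 2894 ctr 282.3 -339.9 mean [ 288.9 -341.3] size 73.3 42.2 longdir 72.4
[379.  344.4] 2580 ctr 457.7 -377.7 mean [ 450.5 -376.2] size 66.2 41.9 longdir 85.8
[506.9 345.7] 315 ctr 532.1 -395.8 mean [ 532.9 -392.9] size 6.9 31.9 longdir 92.6
[256.27560757 231.51553226]
t 19.55 pos [ 384.1 -278.7   18.7] j [-0.79 -0.11  2.1   0.    1.15 -0.59] turn [-0.25 -0.2  -0.01] shift [-1.7  3.3  2.7]
```

View pics/w10b.png

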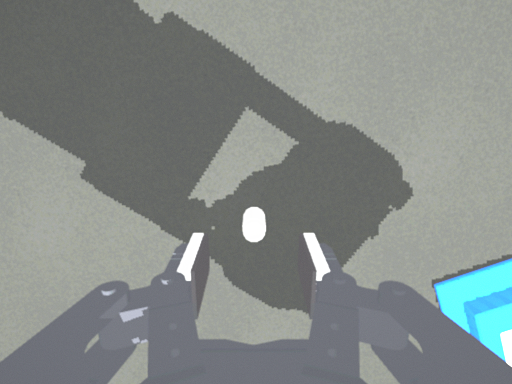

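Request:
servo_tool([
  [[-1.7,1.8,8,0,0,0,45],[0,0,12,0,0,0,45],[0,0,10,0,0,0,45],[0,0,8,0,0,0,40],[0,0,0,0,0,0,25],[0,0,0,0,0,0,10],[0,0,0,0,0,0,5],[0,0,0,0,0,0,5],[0,0,0,0,0,0,5]],
])

```text
time: 20.68
tool_pos: [0.3872, -0.283, -0.0153]
tool_rot: [0.0, 0.772, 0.636, 0.0]
contact_force: [0.7, -0.8, -0.2]
gripper_width: 0.131
grasp_force: 58.6
```

Request:
servo_tool([
  [[0,0,-20,0,0,0,5],[0,0,-40,0,0,0,5],[0,0,-20,0,0,0,5],[0,0,0,0,0,0,5]],
])

```text
time: 21.18
tool_pos: [0.3883, -0.2841, 0.0666]
tool_rot: [0.002, 0.772, 0.636, 0.0]
contact_force: [0.4, -0.7, 0.1]
gripper_width: 0.125
grasp_force: 58.6
```

```bash
python3 -c "
from h import *
plan(626.4,101.3,60,-11)"
```

```text
t 21.175 pos [ 388.3 -284.1   66.6] j [-0.79 -0.17  2.07  0.    1.24 -0.59] turn [0.22 0.15 0.01] shift [423.7 160.1   6.6]
```

Request:
servo_tool([
  [[25,10,0,0,0,0,5],[45,17,0,0,0,0,5],[48,18,0,0,0,0,5],[48,18,0,0,0,0,5],[48,18,0,0,0,0,5],[48,18,0,0,0,0,5],[48,18,0,0,0,0,5],[48,18,0,0,0,0,5],[40,15,0,0,0,0,5],[25,10,0,0,0,0,5],[0,0,0,0,0,0,5],[0,0,0,0,0,0,5]],
])

```text
time: 22.68
tool_pos: [0.6236, 0.1013, 0.0629]
tool_rot: [-0.001, 0.772, 0.636, -0.001]
contact_force: [-0.0, 0.1, -0.2]
gripper_width: 0.122
grasp_force: 58.6
```

```bash
python3 -c "
from h import *
plan(626.4,101.3,-8,-11)"
```

```text
t 22.675 pos [623.6 101.3  62.9] j [ 0.04  0.2   1.71 -0.    1.24  0.24] turn [-0.14  0.06  0.01] shift [ 0.6  2.8 70.9]
```

Request:
servo_tool([
  [[0.3,1,20,0,0,0,5],[0,0,20,0,0,0,5],[0,0,14,0,0,0,5],[0,0,8,0,0,0,5],[0,0,5,0,0,0,5],[0,0,0,0,0,0,5],[0,0,0,0,0,0,5]],
])

```text
time: 23.55
tool_pos: [0.6265, 0.1021, -0.0018]
tool_rot: [0.0, 0.772, 0.636, 0.001]
contact_force: [1.0, 0.1, -0.2]
gripper_width: 0.127
grasp_force: 58.6
```

Request:
servo_tool([
  [[0,0,4,0,0,0,5],[0,0,2,0,0,0,5],[0,0,0,0,0,0,5],[0,0,0,0,0,0,16],[0,0,0,0,0,0,21],[0,0,0,0,0,0,21],[0,0,0,0,0,0,21],[0,0,-15,0,0,0,21],[0,0,-30,0,0,0,21],[0,0,-40,0,0,0,40],[0,0,-20,0,0,0,85],[0,0,0,0,0,0,85]],
])

```text
time: 25.05
tool_pos: [0.6274, 0.1021, 0.0992]
tool_rot: [0.001, 0.772, 0.636, 0.002]
contact_force: [0.1, -0.5, -0.8]
gripper_width: 0.87
grasp_force: 0.0
```

```bash
python3 -c "
from h import *
f='pics/w11.png';g=shot('wrist',f);cv2.imwrite('pics/w11b.png',g['image'][100:,120:400])
blobs(f,(98,120,60),(125,255,255),.040,300)
plan(544.7,-407.2,70,11.4)"
```

```text
[253.  172.3] 8726 ctr 631.2 127.7 mean [631.4 120.2] size 117.5 62.5 longdir 79.0
t 25.1 pos [626.  102.   96.9] j [ 0.04  0.16  1.68 -0.    1.29  0.24] turn [  0.06  -0.   -22.39] shift [-483.  -180.4   26.9]
```

View pics/w11b.png

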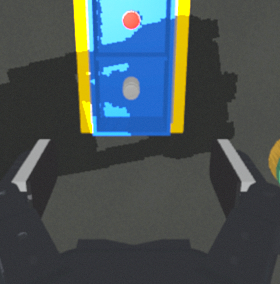

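Request:
servo_tool([
  [[0,0,0,0,0,-10.5,85],[0,0,0,0,0,-10.5,85],[-25,-9,0,0,0,-1.4,85],[-50,-19,0,0,0,0,85],[-56,-21,0,0,0,0,85],[-56,-21,0,0,0,0,85],[-56,-21,0,0,0,0,85],[-56,-21,0,0,0,0,85],[-56,-21,0,0,0,0,85],[-56,-21,0,0,0,0,85],[-40,-15,10,0,0,0,85],[-32,-11,10,0,0,0,85]],
])

```text
time: 26.6
tool_pos: [0.5425, -0.408, 0.0735]
tool_rot: [-0.002, 0.634, 0.773, 0.0]
contact_force: [0.4, -0.8, -0.8]
gripper_width: 0.998
grasp_force: 0.0
```

Request:
servo_tool([
  [[0,0,0,0,0,0,85],[0,0,0,0,0,0,85]],
])

```text
time: 26.85
tool_pos: [0.5437, -0.4057, 0.0747]
tool_rot: [-0.002, 0.633, 0.774, 0.0]
contact_force: [-0.4, -0.2, -0.3]
gripper_width: 1.0
grasp_force: 0.0
```

```bash
python3 -c "
from h import *
f='pics/w12.png';g=shot('wrist',f)
plan(544.7,-407.2,20,11.4)
blobs(f,(98,120,60),(125,255,255),.008,300)
blobs(f,(0,0,170),(180,60,255),.022,300)
print(proj(f,[.5447,-.4072,.022]))"
```

```text
t 26.9 pos [ 544.1 -405.6   75.4] j [-0.75  0.28  1.58  0.    1.28 -0.95] turn [-0.05 -0.11  0.06] shift [-1.7  0.2 55.4]
[238.  126.3] 1553 ctr 535.1 -359.4 mean [ 522.6 -355.9] size 72.7 31.3 longdir 11.4
[260.1 221.9] 5859 ctr 546.9 -417.6 mean [ 554.5 -428.6] size 73.1 102.8 longdir 101.4
[253.4 199.5] 1821 ctr 544.4 -406.6 mean [ 544.4 -405.6] size 20.7 51.1 longdir 102.2
[131.7 270.1] 718 ctr 459.5 -482.5 mean [ 459.7 -484.2] size 59.5 14.5 longdir 72.0
[374.5 270.2] 719 ctr 652.1 -443.6 mean [ 652.4 -445.3] size 14.8 59.8 longdir 130.4
[434.3 376.7] 302 ctr 740.7 -537.9 mean [ 739.8 -540. ] size 23.1 18.6 longdir 11.4
[253.42685279 201.88866418]
```

```bash
python3 -c "
from h import *
f='pics/w10.png'
t=np.array([.3841,-.2787,.0187]);r=R.from_quat([0,.772,.636,0],scalar_first=True)
for zz in (-45,-40,-35,-30,-25,-20): print(zz,[proj(f,t+r.apply([x/1e3,y/1e3,zz/1e3])).round(1) for x in (11,) for y in(-22.3,22.3)])
im=cv2.imread(f); 
for v in (236,240): print(v,[int(u) for u in range(170,345) if im[v,u].min()>225])
"
```

```text
-45 [array([199.5, 243.3]), array([300. , 243.2])]
-40 [array([201.3, 238.3]), array([298.4, 238.2])]
-35 [array([203. , 233.6]), array([296.9, 233.5])]
-30 [array([204.6, 229.2]), array([295.6, 229.1])]
-25 [array([206.1, 225.1]), array([294.3, 225. ])]
-20 [array([207.5, 221.2]), array([293.1, 221.1])]
236 [192, 193, 194, 195, 196, 197, 198, 199, 200, 201, 202, 245, 246, 247, 248, 249, 250, 251, 252, 253, 254, 255, 256, 257, 258, 259, 260, 261, 262, 263, 304, 305, 306, 307, 308, 309, 310, 311, 312, 313, 314]
240 [190, 191, 192, 193, 194, 195, 196, 197, 198, 199, 200, 249, 250, 251, 252, 253, 254, 255, 256, 257, 258, 259, 306, 307, 308, 309, 310, 311, 312, 313, 314, 315, 316]
```

Request:
servo_tool([
  [[-0.8,0.2,25,0,0,0,62],[0,0,25,0,0,0,62],[0,0,20,0,0,0,62],[0,0,10,0,0,0,62],[0,0,5,0,0,0,62],[0,0,0,0,0,0,62]],
])

```text
time: 27.65
tool_pos: [0.5449, -0.4079, -0.0082]
tool_rot: [0.0, 0.633, 0.774, -0.0]
contact_force: [0.5, 0.1, 0.2]
gripper_width: 0.726
grasp_force: 0.0
```

Request:
servo_tool([
  [[0,0,4,0,0,0,56],[0,0,4,0,0,0,54],[0,0,0,0,0,0,54],[0,0,0,0,0,0,54]],
])

```text
time: 28.15
tool_pos: [0.5447, -0.4078, -0.0164]
tool_rot: [0.0, 0.633, 0.774, 0.0]
contact_force: [-0.2, 0.8, -0.3]
gripper_width: 0.628
grasp_force: 0.0
```

Request:
servo_tool([
  [[0,0,3,0,0,0,54],[0,0,0,0,0,0,46],[0,0,0,0,0,0,35],[0,0,0,0,0,0,30],[0,0,0,0,0,0,30],[0,0,0,0,0,0,30]],
])

```text
time: 28.9
tool_pos: [0.5454, -0.4085, -0.018]
tool_rot: [0.001, 0.633, 0.774, -0.0]
contact_force: [0.2, -0.3, 6.5]
gripper_width: 0.519
grasp_force: 62.5
```

Request:
servo_tool([
  [[0,0,-10,0,0,0,30],[0,0,-25,0,0,0,30],[0,0,-40,0,0,0,30],[0,0,-25,0,0,0,30],[0,0,0,0,0,0,30]],
])

```text
time: 29.52
tool_pos: [0.5461, -0.409, 0.0836]
tool_rot: [0.003, 0.633, 0.774, -0.0]
contact_force: [0.8, -0.4, -1.6]
gripper_width: 0.521
grasp_force: 61.5
```

```bash
python3 -c "
from h import *
plan(631.7,129.5,80,-11)
f='pics/w13.png';g=shot('wrist',f)
s=manip.state();t=s['tool_pos']
for z in (.100,.123):
  print(z);blobs(f,(0,0,170),(180,60,255),z,500)
print(proj(f,t))
import scipy.io
cv2.imwrite('pics/w13b.png',g['image'])"
```

```text
t 29.525 pos [ 546.1 -409.    83.6] j [-0.75  0.28  1.57  0.    1.28 -0.95] turn [ 0.23  0.21 22.41] shift [544.9 -18.7   3.6]
0.1
[253.1 258.2] 4261 ctr 548.9 -420.6 mean [ 548.6 -419.1] size 24.1 59.5 longdir 101.5
0.123
[253.1 258.2] 4261 ctr 546.1 -407.3 mean [ 545.9 -406. ] size 20.4 50.4 longdir 101.5
[250.6742059 225.3172095]
```

Request:
servo_tool([
  [[0,0,0,0,0,10.5,30],[0,0,0,0,0,10.5,30],[0,0,0,0,0,1.4,30],[30,-1,0,0,0,0,30],[55,-2,0,0,0,0,30],[56,-2,0,0,0,0,30],[56,-2,0,0,0,0,30],[56,-2,0,0,0,0,30],[56,-2,0,0,0,0,30],[56,-2,0,0,0,0,30],[56,-2,0,0,0,0,30],[50,-2,0,0,0,0,30]],
])

```text
time: 31.08
tool_pos: [0.617, 0.0599, 0.0792]
tool_rot: [-0.001, 0.771, 0.637, -0.001]
contact_force: [0.2, -1.5, -0.3]
gripper_width: 0.52
grasp_force: 61.5
```

Request:
servo_tool([
  [[40,-1,0,0,0,0,30],[22,-0.6,0,0,0,0,30],[11,0,0,0,0,0,30],[0,0,0,0,0,0,30],[0,0,0,0,0,0,30],[0,0,0,0,0,0,30]],
])

```text
time: 31.82
tool_pos: [0.6301, 0.1288, 0.0805]
tool_rot: [0.0, 0.772, 0.636, -0.0]
contact_force: [-0.1, -0.5, -0.5]
gripper_width: 0.52
grasp_force: 61.5
```

```bash
python3 -c "
from h import *
plan(631.6,128.4,30,-11)
f='pics/w14.png';g=shot('wrist',f)
z=manip.state()['tool_pos'][2]+.0405
blobs(f,(0,0,170),(180,60,255),z,900)
blobs(f,(20,120,120),(35,255,255),.004,60)
cv2.imwrite('pics/w14b.png',g['image'])"
```

```text
t 31.825 pos [630.1 128.8  80.5] j [ 0.09  0.2   1.67 -0.    1.27  0.28] turn [-0.    0.01 -0.06] shift [-0.1  1.5 50.5]
[483.7  43.7] 2601 ctr 734.3 204.3 mean [733.  204.2] size 17.1 33.7 longdir 93.2
[253.1 258.2] 4259 ctr 630.8 130.9 mean [631.  132.1] size 49.8 20.2 longdir 79.0
[254.8 101.6] 2106 ctr 644.7 194.3 mean [645.1 197.6] size 19.1 95.9 longdir 168.9
[426.1 274.5] 622 ctr 771.2 20.4 mean [768.   20.8] size 50.5 20.4 longdir 5.1
```

Request:
servo_tool([
  [[-0.5,1,20,0,0,0,30],[0,0,15,0,0,0,30],[0,0,10,0,0,0,30],[0,0,5,0,0,0,30],[0,0,4,0,0,0,30],[0,0,3,0,0,0,30],[0,0,0,0,0,0,30],[0,0,0,0,0,0,30]],
])

```text
time: 32.88
tool_pos: [0.6313, 0.1292, 0.0239]
tool_rot: [0.0, 0.772, 0.636, 0.0]
contact_force: [0.7, 0.0, -0.4]
gripper_width: 0.519
grasp_force: 61.5
```

```bash
python3 -c "
from h import *
plan(631.6,128.4,18,-11)
f='pics/w15.png';g=shot('wrist',f)
z=manip.state()['tool_pos'][2]+.0402
blobs(f,(0,0,170),(180,60,255),z,3000)"
```

```text
t 32.875 pos [631.3 129.2  23.9] j [0.09 0.27 1.7  0.   1.18 0.28] turn [ 0.04 -0.01  0.01] shift [-0.7  0.5  5.9]
[253.1 258.2] 4260 ctr 631.8 131.2 mean [632.1 132.4] size 49.9 20.2 longdir 79.0
```

Lower the last 6 mm slowly and watch the force.

Request:
servo_tool([
  [[-0.8,0,2,0,0,0,30],[0,0,2,0,0,0,30],[0,0,1,0,0,0,30],[0,0,1,0,0,0,30],[0,0,0,0,0,0,30]],
])

```text
time: 33.55
tool_pos: [0.6308, 0.1283, 0.018]
tool_rot: [-0.0, 0.772, 0.636, -0.0]
contact_force: [-2.6, -0.4, 4.6]
gripper_width: 0.515
grasp_force: 62.1
```

Request:
servo_tool([
  [[0,0,0,0,0,0,30],[0,0,0,0,0,0,48],[0,0,0,0,0,0,58],[0,0,0,0,0,0,66],[0,0,0,0,0,0,66],[0,0,-15,0,0,0,66],[0,0,-30,0,0,0,66],[0,0,-30,0,0,0,66],[0,0,0,0,0,0,66],[0,0,0,0,0,0,66]],
])

```text
time: 34.8
tool_pos: [0.6305, 0.1283, 0.0923]
tool_rot: [-0.0, 0.772, 0.636, -0.0]
contact_force: [-0.2, -0.3, -0.1]
gripper_width: 0.772
grasp_force: 0.0
```

```bash
python3 -c "
from h import *
f='pics/w16.png';g=shot('wrist',f);h=shot('scene','pics/s16.png')
print('stripe');blobs(f,(0,0,170),(180,60,255),.058,900,(150,100,350,384))
blobs(f,(20,120,120),(35,255,255),.004,60)
a=cv2.resize(h['image'][150:250,260:370],(484,440),interpolation=cv2.INTER_CUBIC)
cv2.imwrite('pics/m16.png',np.hstack([cv2.resize(g['image'][:,100:400],(312,400)),a[:400]]))
plan(545,398,100,-11)"
```

```text
stripe
[253.7 204.2] 2005 ctr 631.4 130.3 mean [631.7 131.1] size 49.6 20.1 longdir 79.8
[257.  141.5] 3393 ctr 632.2 130.2 mean [640.9 163.3] size 149.3 96.0 longdir 79.0
[413.3 271.5] 732 ctr 765.4 16.3 mean [762.7  17.3] size 56.8 26.9 longdir 20.3
t 34.9 pos [629.8 128.3  90.9] j [ 0.09  0.19  1.66 -0.    1.29  0.28] turn [-0.15  0.04  0.01] shift [ 248.6 -134.7   -9.1]
```

View pics/m16.png

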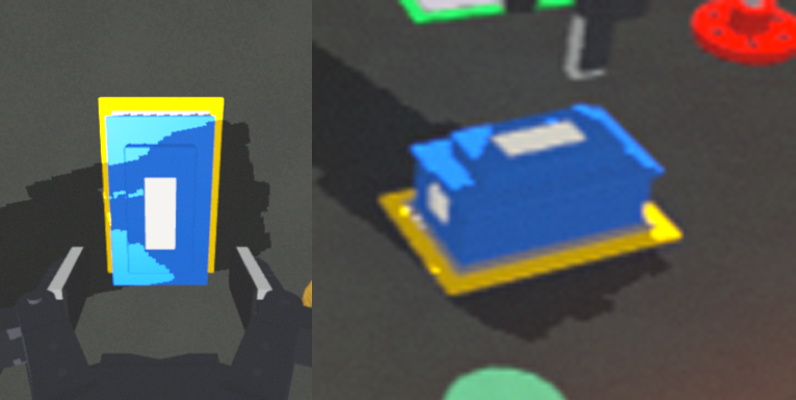

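Request:
servo_tool([
  [[25,-14,0,0,0,0,66],[45,-24,0,0,0,0,66],[50,-27,0,0,0,0,66],[50,-27,0,0,0,0,66],[42,-23,10,0,0,0,66],[25,-14,10,0,0,0,60],[11,-6,10,0,0,0,60],[0,0,0,0,0,0,60],[0,0,0,0,0,0,60]],
])

```text
time: 36.02
tool_pos: [0.5461, 0.3964, 0.0624]
tool_rot: [0.0, 0.772, 0.636, -0.0]
contact_force: [0.3, -0.3, 0.2]
gripper_width: 0.704
grasp_force: 0.0
```

```bash
python3 -c "
from h import *
f='pics/w17.png';g=shot('wrist',f)
blobs(f,(0,120,90),(8,255,255),.010,300); blobs('pics/s16.png',(0,120,90),(8,255,255),.010,100)
print(proj(f,[.545,.398,.01]),proj(f,[.545,.398,.028]))
im=cv2.cvtColor(g['image'],cv2.COLOR_BGR2HSV);m=cv2.inRange(im,(0,120,90),(8,255,255))
c=max(cv2.findContours(m,0,2)[0],key=cv2.contourArea);print(cv2.boundingRect(c))
plan(545,398,-11,-11)"
```

```text
[250.8 191.7] 6799 ctr 545.1 402.3 mean [545.8 402.6] size 75.7 74.8 longdir 78.9
[213.5  12.4] 613 ctr -1956.4 1203.9 mean [-1926.8  1165.1] size 243.9 1310.9 longdir 154.3
[318.  31.] 4802 ctr -1047.7 1673.2 mean [-1028.8  1571.7] size 922.2 2655.6 longdir 151.9
[218.9  46.3] 755 ctr -943.6 689.2 mean [-856.9  652.1] size 210.9 980.7 longdir 157.6
[174.5  53.2] 2149 ctr -898.5 394.0 mean [-845.8  363.5] size 385.3 1061.5 longdir 164.5
[168.5 110.3] 2110 ctr -134.5 36.0 mean [-84.7  26.6] size 204.4 522.7 longdir 164.5
[208.3 151. ] 300 ctr 284.1 14.8 mean [284.7  11.9] size 110.9 57.9 longdir 81.7
[358.5 156.3] 333 ctr 546.4 395.7 mean [548.9 393.5] size 81.5 98.4 longdir 149.4
[495.6 173.2] 431 ctr 822.5 674.3 mean [824.2 667.4] size 77.3 117.8 longdir 109.4
[480.2 205.4] 245 ctr 886.6 481.4 mean [887.2 478. ] size 67.7 59.5 longdir 21.0
[499.2 273.6] 1513 ctr 1004.9 331.0 mean [1034.4  292.5] size 59.2 257.9 longdir 116.8
[348.  316.7] 175 ctr 946.3 -33.0 mean [946.4 -41.7] size 4.3 207.3 longdir 90.1
[250.94322782 198.2867179 ] [250.77669535 206.67906232]
(200, 142, 101, 98)
t 36.075 pos [546.4 396.5  62.8] j [ 0.52  0.29  1.6  -0.    1.25  0.71] turn [ 0.03 -0.   -0.07] shift [ 1.2 -1.7 73.8]
```

Request:
servo_tool([
  [[5,-2.3,20,0,0,0,60],[0,0,20,0,0,0,60],[0,0,15,0,0,0,55],[0,0,8,0,0,0,50],[0,0,4,0,0,0,50],[0,0,0,0,0,0,50],[0,0,0,0,0,0,50]],
])

```text
time: 36.95
tool_pos: [0.5449, 0.4033, -0.0036]
tool_rot: [0.0, 0.772, 0.636, 0.001]
contact_force: [0.3, -0.5, 0.2]
gripper_width: 0.582
grasp_force: 0.0
```

Request:
servo_tool([
  [[-1,0,4,0,0,0,50],[0,0,4,0,0,0,50],[0,0,0,0,0,0,40],[0,0,0,0,0,0,30],[0,0,0,0,0,0,18],[0,0,0,0,0,0,15],[0,0,0,0,0,0,15],[0,0,0,0,0,0,15]],
])

```text
time: 37.95
tool_pos: [0.5443, 0.402, -0.0122]
tool_rot: [0.0, 0.772, 0.636, 0.0]
contact_force: [-0.4, -0.4, 1.4]
gripper_width: 0.323
grasp_force: 59.5
```

Request:
servo_tool([
  [[0,0,-10,0,0,0,15],[0,0,-30,0,0,0,15],[0,0,-45,0,0,0,15],[0,0,-20,0,0,0,15],[0,0,0,0,0,0,15],[0,0,0,0,0,0,15]],
])

```text
time: 38.7
tool_pos: [0.5428, 0.4012, 0.0902]
tool_rot: [-0.0, 0.772, 0.636, -0.002]
contact_force: [-0.6, 0.8, -2.5]
gripper_width: 0.324
grasp_force: 59.3
```

```bash
python3 -c "
from h import *
f='pics/w18.png';g=shot('wrist',f)
blobs(f,(0,120,90),(8,255,255),.115,300)
plan(631.4,130.3,95,-11)"
```

```text
[253.1 233. ] 10569 ctr 542.7 404.2 mean [544.7 409.5] size 74.8 70.7 longdir 40.6
t 38.75 pos [542.6 401.1  89.7] j [0.53 0.26 1.58 0.   1.3  0.72] turn [-0.19  0.16  0.01] shift [-248.8  138.8   -5.3]
```

Request:
servo_tool([
  [[-25,14,0,0,0,0,15],[-44,24,0,0,0,0,15],[-50,28,0,0,0,0,15],[-50,28,0,0,0,0,15],[-42,24,0,0,0,0,15],[-25,14,0,0,0,0,15],[-12.8,6.8,0,0,0,0,15],[0,0,0,0,0,0,15],[0,0,0,0,0,0,15],[0,0,0,0,0,0,15]],
])

```text
time: 40.0
tool_pos: [0.6325, 0.1324, 0.0924]
tool_rot: [-0.0, 0.771, 0.637, -0.0]
contact_force: [-0.2, 0.1, -0.8]
gripper_width: 0.324
grasp_force: 59.4
```

```bash
cat > pl.py <<'E'
from h import *
import sys
f=sys.argv[1];g=shot('wrist',f);s=manip.state();z=s['tool_pos'][2]+.0222
m=cv2.inRange(cv2.cvtColor(g['image'],cv2.COLOR_BGR2HSV),(0,120,90),(8,255,255))
c=max(cv2.findContours(m,0,1)[0],key=cv2.contourArea)[:,0]
r=R.from_quat(s['tool_rot'],scalar_first=True)
P=np.array([r.inv().apply(ray(f,u,v,z)-s['tool_pos'])*1e3 for u,v in c])
print('plate in tool: x far',P[:,0].max()-37.5,'y',(P[:,1].max()+P[:,1].min())/2,np.ptp(P[:,1]))
plan(631.4,130.3,46,-11)
E
python3 pl.py pics/w19.png
```

```text
plate in tool: x far 0.7510899621379892 y -0.06588978356621311 74.66060412346995
t 40.05 pos [632.6 132.3  92.5] j [0.09 0.19 1.66 0.   1.29 0.28] turn [-0.01 -0.01  0.1 ] shift [-2.2 -0.8 46.5]
```

Request:
servo_tool([
  [[-2.9,-0.8,15,0,0,0,15],[0,0,14,0,0,0,15],[0,0,8,0,0,0,15],[0,0,4,0,0,0,15],[0,0,2,0,0,0,15],[0,0,0,0,0,0,15],[0,0,0,0,0,0,15]],
])

```text
time: 40.92
tool_pos: [0.632, 0.1285, 0.0501]
tool_rot: [0.0, 0.772, 0.636, 0.0]
contact_force: [-0.6, 0.4, -1.6]
gripper_width: 0.326
grasp_force: 59.4
```

Request:
servo_tool([
  [[0.5,0,2,0,0,0,15],[0,0,1.2,0,0,0,15],[0,0,0.8,0,0,0,15],[0,0,0.5,0,0,0,15],[0,0,0,0,0,0,15],[0,0,0,0,0,0,15]],
])

```text
time: 41.68
tool_pos: [0.6317, 0.129, 0.0458]
tool_rot: [-0.0, 0.772, 0.636, -0.0]
contact_force: [-4.2, -1.1, 7.1]
gripper_width: 0.323
grasp_force: 59.8
```

Contact; release and back off.

Request:
servo_tool([
  [[0,0,0,0,0,0,32],[0,0,0,0,0,0,40],[0,0,0,0,0,0,50],[0,0,0,0,0,0,50],[0,0,-15,0,0,0,50],[0,0,-30,0,0,0,50],[0,0,-35,0,0,0,50],[0,0,-30,0,0,0,50],[0,0,0,0,0,0,50],[0,0,0,0,0,0,50],[0,0,0,0,0,0,50]],
])

```text
time: 43.05
tool_pos: [0.6306, 0.1289, 0.153]
tool_rot: [-0.001, 0.772, 0.636, -0.001]
contact_force: [-0.2, 0.7, 0.4]
gripper_width: 0.587
grasp_force: 0.0
```

```bash
python3 -c "
from h import *
f='pics/w20.png';g=shot('wrist',f)
print('plate');blobs(f,(0,120,90),(8,255,255),.068,300,(150,50,380,384))
print('lid');blobs(f,(98,120,60),(125,255,255),.044,300)
print('pad');blobs(f,(20,120,120),(35,255,255),.004,60)
shot('scene','pics/s20.png')
h=cv2.cvtColor(cv2.imread('pics/s20.png'),cv2.COLOR_BGR2HSV)
print('scene plate'); blobs('pics/s20.png',(0,120,90),(8,255,255),.068,100,(270,150,360,230))
for n in ('s16','s20'):
  im=cv2.imread(f'pics/{n}.png');hs=cv2.cvtColor(im,cv2.COLOR_BGR2HSV)
  for lo,hi,b in(((45,100,60),(80,255,255),(280,220,340,270)),((0,0,130),(180,60,255),(190,210,240,250))):
    m=cv2.inRange(hs,lo,hi)[b[1]:b[3],b[0]:b[2]]; ys,xs=np.where(m); print(n,xs.mean()+b[0],ys.mean()+b[1],len(xs))
print(manip.state()['contact_force'],manip.state()['time'])"
```

```text
plate
[255.1 184.2] 4977 ctr 632.4 129.5 mean [632.6 130.9] size 71.9 72.4 longdir 121.6
lid
[265.3 135.1] 1571 ctr 639.0 167.7 mean [648.8 167.1] size 49.4 71.0 longdir 169.0
[252.7 230.2] 1328 ctr 622.8 83.4 mean [620.4  78.9] size 32.6 72.6 longdir 167.4
pad
[500.7 247.2] 2860 ctr 884.3 20.1 mean [888.7 -18.4] size 28.0 335.2 longdir 92.8
[505.7 121.1] 1139 ctr 886.8 131.3 mean [887.8 129.1] size 12.2 103.4 longdir 92.8
[251.2 125. ] 2228 ctr 632.3 130.6 mean [636.6 173.4] size 149.7 96.5 longdir 79.0
[295. 217.] 203 ctr 665.8 70.1 mean [665.4  67.6] size 45.9 6.6 longdir 81.1
[385.3 243.4] 432 ctr 761.7 13.5 mean [760.5  16.4] size 58.2 28.0 longdir 32.0
scene plate
s16 303.4761904761905 243.3718820861678 441
s16 214.1148825065274 232.27284595300262 766
s20 303.47058823529414 243.39140271493213 442
s20 214.09256844850066 232.28031290743155 767
[ 0.35277074 -0.47391075  0.48075861] 43.15
```

```bash
python3 -c "
from plant import manip
print(manip.job_done())"
```

```text
the job is handed in; nothing more can be done
None
```

The valve cap kit is packed on the yellow pad and handed in at about 43 s of the 125 s limit. The case, lid and plate were all measured within about 2 mm of the pad's centre. There is one upright cap in each compartment, and the dish and tin have not moved. The hand-in gave no verdict.

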